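Transfer the two long columns from the magazine drawer

TASK

Pull the column magazine's half-open drawer out to its stop, slide the two long steel columns sideways out of their lanes into the tray beside the drawer, without lifting them, until they lie entirely in the tray, then push the drawer fully shut with the two short columns still in it. Leave the jar standing in the tray, and the bottle, pot and beaker around it, undisturbed.

Things in the scene. Friction and masses are not known exactly. Their poses are not given: they have to be found in the camera images.
- drawer (a joint): Drawer of the magazine, slides out towards the robot: found half open, which reads 0; 0.100 m out at its stop, -0.090 m fully shut.
- drawer_handle (a point): Middle of the drawer's handle, a level steel bar 120 mm long and 10 mm thick along the magazine's y, 55 mm above the bench. Its centre line stands 45 mm before the drawer's front panel: a 40 mm clear gap, open from above and below. The panel is 8 mm thick, 214 mm wide, its top 71 mm above the bench. Axes as drawer_mid.
- housing_front (a point): Middle of the top front edge of the magazine's fixed housing, 85 mm above the bench. The housing is 230 mm wide in y, 220 mm deep in x; 72 mm behind this edge a control module stands on it, up to 147 mm above the bench. Axes as drawer_mid.
- drawer_mid (a point): Centre of the drawer's floor (upper face), 22 mm above the bench; moves with the drawer. Axes are the magazine's: x away from the handle, into the housing; y to the left along the lanes; z up. Four lanes along y, each 42 mm wide, centres at x = -67.5, -22.5, 22.5, 67.5 mm; dividers 3 mm thick, 18 mm high. At the stop all are uncovered and in line with the tray.
- lanes_closed_end (a point): Point on the drawer's floor at the lanes' closed left ends, 100 mm in +y from drawer_mid: the inner face of a wall 4 mm thick and 28 mm high. Axes as drawer_mid.
- lanes_open_end (a point): Point on the drawer's floor at the lanes' open right ends, 100 mm in -y from drawer_mid. With the drawer at its stop these ends face the tray across a 3 mm gap. Axes as drawer_mid.
- tray_mid (a point): Centre of the receiving tray's floor, 20 mm above the bench; axes as drawer_mid. The tray, fixed to the magazine right of the opened drawer, is 187 mm (x) by 210 mm (y) inside. Its side at y = +105 mm, to the drawer, is open, its floor 2 mm lower than the lanes'; other sides have 14 mm rims. Three ribs 6 mm high, 2 mm thick continue the lane dividers from y = +88 to -47 mm.
- long_a: Long steel column lying along its lane: round tube 21 mm thick with a hexagonal nut 28 mm across flats on each end, 120 mm overall. Origin at its centre, 14 mm above what it lies on; its y axis runs along it. To be moved to the tray; starts with its left end 38 to 73 mm from the closed left end of its lane. Any of the four lanes.
- long_b: Long steel column lying along its lane: round tube 21 mm thick with a hexagonal nut 28 mm across flats on each end, 120 mm overall. Origin at its centre, 14 mm above what it lies on; its y axis runs along it. To be moved to the tray; starts with its left end 38 to 73 mm from the closed left end of its lane. Any of the four lanes.
- short_a: Short steel column lying along its lane: round tube 21 mm thick with a hexagonal nut 28 mm across flats on each end, 80 mm overall. Origin at its centre, 14 mm above what it lies on; its y axis runs along it. Must stay in the drawer. Any of the four lanes.
- short_b: Short steel column lying along its lane: round tube 21 mm thick with a hexagonal nut 28 mm across flats on each end, 80 mm overall. Origin at its centre, 14 mm above what it lies on; its y axis runs along it. Must stay in the drawer. Any of the four lanes.
- vial_jar: Amber glass jar 36 mm wide, 50 mm high, standing in the tray at its end far from the drawer. Origin under its centre.
- solvent_bottle: Glass bottle with blue cap, 70 mm wide, 170 mm high, standing left of where the drawer comes out. Origin under its centre.
- white_pot: White plastic pot with red cap, 60 mm wide, 100 mm high, standing right of the tray. Origin under its centre.
- beaker: Glass beaker 70 mm wide, 85 mm high, on the bench towards the robot. Origin under its centre.
Not all that is in view belongs to the job. Leave any turquoise look-alike of the long_a alone. What is shaped like the short_b but red is not meant.

How it is judged:
On the way, in this order (a step that is already met when the one before it is completed fails the run):
1. the drawer is out at its stop, within 6 mm (value of joint drawer above 0.094 m), for 0.2 s.
2. both long columns lie entirely in the tray (x of long_a in the frame of tray_mid between -0.088 and 0.088 m and y of long_a in the frame of tray_mid between -0.06 and 0.042 m and z of long_a in the frame of tray_mid between 0.005 and 0.03 m and x of long_b in the frame of tray_mid between -0.088 and 0.088 m and y of long_b in the frame of tray_mid between -0.06 and 0.042 m and z of long_b in the frame of tray_mid between 0.005 and 0.03 m), for 0.2 s.
At the end, for the whole second after the job is handed in: The drawer is shut within 10 mm; both long columns lie flat, entirely in the tray (at least 3 mm past its open edge) and the two short ones entirely in the drawer, all at rest (all of step 2 and value of joint drawer below -0.08 m and x of short_a in the frame of drawer_mid between -0.085 and 0.085 m and y of short_a in the frame of drawer_mid between -0.07 and 0.07 m and z of short_a in the frame of drawer_mid between 0.005 and 0.03 m and x of short_b in the frame of drawer_mid between -0.085 and 0.085 m and y of short_b in the frame of drawer_mid between -0.07 and 0.07 m and z of short_b in the frame of drawer_mid between 0.005 and 0.03 m and linear speed of each of long_a, long_b, short_a, short_b below 0.02 m/s); the robot touches nothing.
It fails at once if a long column lifted more than 25 mm (z of any of long_a, long_b in the frame of tray_mid above 0.041 m).
It fails at once if the vial jar knocked over or shifted more than 30 mm (distance of vial_jar from where it was at the start of the episode above 0.03 m or angle between vial_jar's own z axis and vertical above 0.4 rad).
It fails at once if the solvent bottle knocked over or shifted more than 30 mm (distance of solvent_bottle from where it was at the start of the episode above 0.03 m or angle between solvent_bottle's own z axis and vertical above 0.4 rad).
It fails at once if the white pot knocked over or shifted more than 30 mm (distance of white_pot from where it was at the start of the episode above 0.03 m or angle between white_pot's own z axis and vertical above 0.4 rad).
It fails at once if the beaker knocked over or shifted more than 30 mm (distance of beaker from where it was at the start of the episode above 0.03 m or angle between beaker's own z axis and vertical above 0.4 rad).
It also fails if it takes over 59 s, if anything falls off the work surface, if the arm or the gripper's body presses on something with over 40 N, if the wrist force passes 120 N, or if a joint passes its speed limit or range.

ROBOT

A 6-joint arm with a two-finger parallel gripper is mounted at the origin on the work surface. World frame = base frame: x ahead of the robot, y to its left, z up, the work surface at z = 0. Lengths are in m, angles in rad, forces in N, time in s.
With the tool pointing down it reaches from about 0.275 to 1 m from the base axis. Payload 8.4 kg.
Tool frame: the origin (TCP) lies between the finger pads; the fingertips stand 14 mm ahead of it and the grasp point (between the pads) lies 5 mm behind it (r.tcp_to_tips is the distance from the TCP to the fingertips, in m); z points along the fingers, y is the line along which they close (so a half turn about z gives the same grasp; the last joint's range is limited). The gripper opens to 85 mm and grips with 20 to 120 N. Pads are 22 mm wide; open, the fingers measure 114 mm over their backs; the gripper's body (76 mm by 85 mm) begins 54 mm behind the grasp point. The pads swing forward as they close: fully open they stand 13 mm farther back than shut.
Start: joints at [1.175, 0.353, 1.633, -0, 1.155, -0.002], TCP at [0.24, 0.577, 0.245] pointing down, gripper open.
Joint ranges: [-2.63, 2.63], [-0.92, 2.1], [0.06, 2.66], [-1.3, 4.44], [0, 2.69], [-3.02, 3.02]. Speed limits (rad/s): [2.22, 2.22, 2.79, 3.14, 3.14, 3.14].

INTERFACE

Orientations are given as a rotation vector (axis times angle).
In Python, from plant import r, viewer, workorder gives the robot as it stands.
- The arm moves only by the tool play_rows, never from a script. Its argument "commands" is one flat list of numbers, 5 for each row, row after row: the shift along the world's x, y, z in mm, then the turn about the world's z in rad, then the finger opening in mm, from 0 to 85.4. A call has 1 to 5 rows; each row is the pose to reach, as a shift and turn from the pose commanded when the call began; what a row does not reach only later rows make up. A row lasts 1/10 s, in which the tool goes at most 50 mm and 8.59 degrees, less where a joint would pass 70% of its speed; a pose out of reach is approached as far as the arm can. A call with a gripper value outside its range is refused whole. The fingers move at their own pace and stop on an object; "grip_force" is the grip in N (left out, the last holds). Time passes only in rows, so rows that repeat a pose let the fingers close. It gives the time, the measured TCP pose, the force, the opening and the grip force at its end, in the units of the state.
- r.sense(): the state, without advancing time (a new reading comes with each control period).
- viewer.camera(name): name is "scene" or "top" or "wrist"; returns (picture, depth): 384x512x3 uint8, red, green, blue; 384x512 float32, m along the optical axis (not along the pixel's ray), 0 where there is no reading.
- viewer.calibration(name): a dict with "fx", "fy", "cx", "cy" (pixels), "extrinsics" (4x4, takes a point from world to camera coordinates). Camera axes: x right, y down, z forward; pixel columns grow to the right and rows downward; lengths in m; the calibration is good to about 2 mm. The wrist camera is an equidistant fisheye: a pixel r from the principal point sees the ray r / f radians off the axis. A picture is of the moment at which its call begins: read the wrist's pose just before it. calibration takes no time and is no camera call; for the wrist camera it gives the pose at the moment of the call.
- workorder.sign_off(): hands the job in; it is judged then, once.
The state is a dict: "clock": time; "qpos": joint angles; "joint_vel": joint speeds; "joint_efforts": joint torques, N m; "ee_pos": TCP position; "tcp_rot": TCP orientation; "force": force on the tool from outside, world axes, zero at the start; "ft_torque": the same for the moment, N m; "opening": finger opening in m; "gripper_force": force on a finger pad.
Only numpy, scipy, OpenCV 4.12 (cv2) and the standard library are available. Lean on these libraries where they do the work, as an engineer would, in place of code of your own. Each camera call takes 0.05 s, during which the arm holds its last target. There are 200 camera calls.

## Working session

There is one attempt and no reset: what is moved stays moved. The work goes in short steps, Python scripts to look and compute and a tool call to move; the robot and the scene stay as the last step left them, time stands still between calls to the robot, and variables do not carry over. Pictures are saved under pics/ and viewed, at most 10 in all, crops included, and the job is handed in when it is done.

Besides the shell and the picture viewer there is one more tool, called after "Call:" as name(argument=value, ...) on one line, values as JSON. play_rows: Moves the arm, as the interface text tells. Its arguments: {"type":"object","properties":{"commands":{"type":"array"},"grip_force":{"type":"number"}},"required":["commands"]}

```bash
ls; mkdir -p pics
python3 - <<'E'
from plant import r, viewer
import cv2,numpy as np
s=r.sense();print(s['clock'],s['ee_pos'],s['tcp_rot'],s['opening'],r.tcp_to_tips)
for n in('top','scene'):
    p,d=viewer.camera(n);np.save(f'pics/{n}_d.npy',d);cv2.imwrite(f'pics/{n}0.png',p[:,:,::-1]);
    c=viewer.calibration(n);print(n,c['fx'],c['fy'],c['cx'],c['cy']);print(np.round(c['extrinsics'],4).tolist())
E
```

```text
pics
0.0 [0.23965984 0.57671398 0.24453047] [-6.14501136e-01 -3.08065739e+00  2.23465726e-03] 0.08556368151599089 0.014
top 412.2693241099179 412.2693241099179 247.6782644836732 190.0372490417246
[[0.0033, -0.9999, 0.0101, -0.0349], [-0.9856, -0.005, -0.1689, 0.5365], [0.169, -0.0094, -0.9856, 1.0258], [0.0, 0.0, 0.0, 1.0]]
scene 402.5871243854532 402.5871243854532 258.211483444842 190.47743965679138
[[0.0845, 0.9964, 0.0065, -0.0312], [0.8394, -0.0677, -0.5392, -0.4048], [-0.5368, 0.0511, -0.8421, 1.3976], [0.0, 0.0, 0.0, 1.0]]
```

View pics/top0.png

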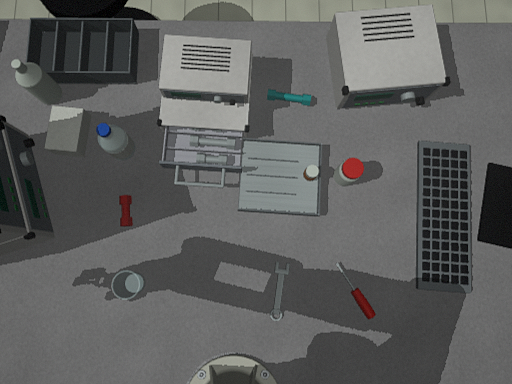

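View pics/scene0.png

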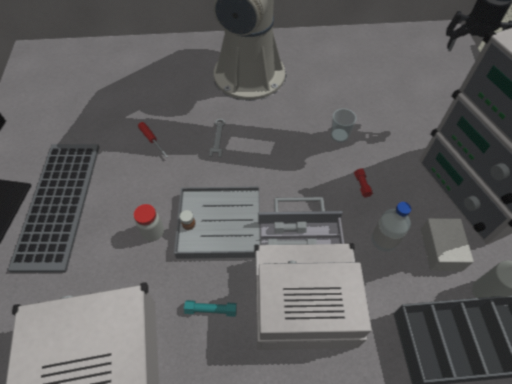

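The top view shows the drawer at about (203,150) with its handle at (200,183). The tray is at (280,178), the jar at (312,172), the bottle at (110,138), the pot at (350,170) and the beaker at (127,285). I'll zoom in to get exact positions.

```bash
python3 - <<'E'
import cv2,numpy as np
a=cv2.imread('pics/top0.png')[110:225,150:330];b=cv2.imread('pics/scene0.png')[180:270,170:350]
a=cv2.resize(a,None,fx=4,fy=4,interpolation=2)
cv2.imwrite('pics/top0z.png',a)
b=cv2.resize(b,None,fx=4,fy=4,interpolation=2)
cv2.imwrite('pics/scene0z.png',b)
E
cat > h.py <<'E'
import numpy as np
from plant import r, viewer
def ray(n,u,v):
    c=viewer.calibration(n);E=np.array(c['extrinsics']);R,t=E[:3,:3],E[:3,3]
    return -R.T@t, R.T@np.array([(u-c['cx'])/c['fx'],(v-c['cy'])/c['fy'],1])
def at_z(n,u,v,z):
    o,d=ray(n,u,v);return o+d*(z-o[2])/d[2]
def at_depth(n,u,v,dm):
    o,d=ray(n,u,v);return o+d*dm[int(round(v)),int(round(u))]
def tri(n1,p1,n2,p2):
    o,d=ray(n1,*p1);o2,d2=ray(n2,*p2)
    k=np.linalg.lstsq(np.c_[d,-d2],o2-o,rcond=None)[0]
    a,b=o+d*k[0],o2+d2*k[1];return (a+b)/2,np.linalg.norm(a-b)
E
```

```text
(no output)
```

View pics/top0z.png

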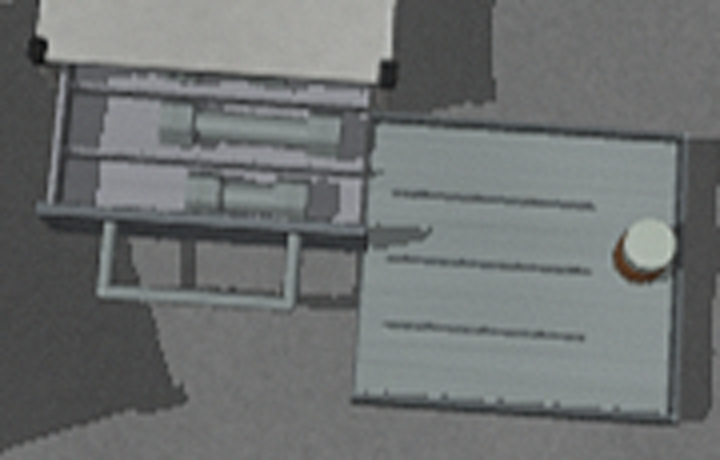

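View pics/scene0z.png

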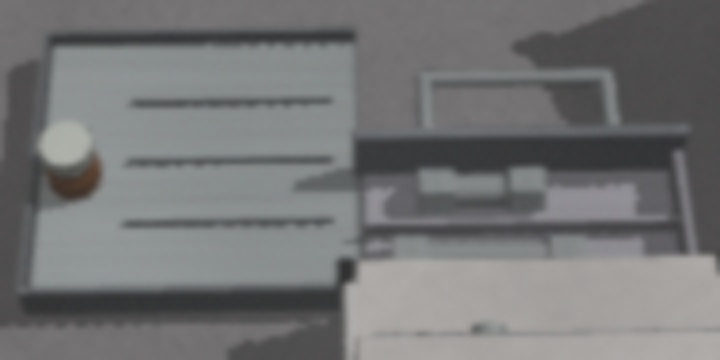

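The zoomed crops put the handle at top-crop (100..293, 295), a short column in lane 1 (185–310, 197), and a long column in lane 2 (160–340, 125). The tray corners are clear, and the jar stands at the far right.

Run:
```python
from h import *
T=lambda x,y:(150+(x+.5)/4-.5,110+(y+.5)/4-.5)
S=lambda x,y:(170+(x+.5)/4-.5,180+(y+.5)/4-.5)
np.set_printoptions(precision=4,suppress=True)
hl=tri('top',T(103,294),'scene',S(614,75));hr=tri('top',T(290,304),'scene',S(426,75))
print('handle',hl,hr)
for n,p in dict(nearL=(355,402),nearR=(676,420),farR=(682,136),farL=(375,116)).items(): print(n,at_z('top',*T(*p),.034))
for n,p in dict(nearL=(355,34),nearR=(52,36),farR=(22,292)).items(): print('sc',n,at_z('scene',*S(*p),.034))
print('ribs');
for p in[(393,192),(594,206),(388,257),(591,271),(386,323),(583,337)]:print(at_z('top',*T(*p),.026))
print('panel top',at_z('top',*T(38,210),.071),at_z('top',*T(366,236),.071))
print('panel sc',at_z('scene',*S(688,130),.071),at_z('scene',*S(358,133),.071))
print('house',at_z('top',*T(38,60),.085),at_z('top',*T(393,82),.085))
dt=np.load('pics/top_d.npy')
print('jar top',at_z('top',*T(652,243),.07),at_depth('top',*T(652,243),dt))
print('short',at_z('top',*T(187,197),.05),at_z('top',*T(308,199),.045)); print('long',at_z('top',*T(162,125),.05),at_z('top',*T(342,131),.05))
for n,p in dict(bot=(104,130),pot=(352,166),beak=(127,285)).items(): print(n,at_depth('top',*p,dt))
print(at_depth('top',*T(200,296),dt))
```

```text
handle (array([0.553 , 0.1555, 0.0517]), np.float64(0.0018305065140932712)) (array([0.546 , 0.0326, 0.0566]), np.float64(0.0014190639922357765))
nearL [ 0.4855 -0.0087  0.034 ]
nearR [ 0.4746 -0.2179  0.034 ]
farR [ 0.6661 -0.2269  0.034 ]
farL [ 0.6787 -0.0208  0.034 ]
sc nearL [ 0.4956 -0.0105  0.034 ]
sc nearR [ 0.4806 -0.217   0.034 ]
sc farR [ 0.6689 -0.2324  0.034 ]
ribs
[ 0.6283 -0.0331  0.026 ]
[ 0.6195 -0.168   0.026 ]
[ 0.5838 -0.0299  0.026 ]
[ 0.575  -0.1652  0.026 ]
[ 0.5391 -0.0288  0.026 ]
[ 0.5304 -0.1592  0.026 ]
panel top [0.6037 0.1946 0.071 ] [ 0.5879 -0.0155  0.071 ]
panel sc [0.6087 0.1914 0.071 ] [ 0.594  -0.0172  0.071 ]
house [0.6992 0.1956 0.085 ] [ 0.686  -0.0323  0.085 ]
jar top [ 0.5845 -0.1989  0.07  ] [ 0.5845 -0.1988  0.0702]
short [0.6181 0.102  0.05  ] [0.6185 0.023  0.045 ]
long [0.6668 0.1197 0.05  ] [0.6635 0.0009 0.05  ]
bot [0.6565 0.3058 0.1699]
pot [ 0.5903 -0.2933  0.0972]
beak [0.2926 0.2783 0.0063]
[0.551  0.0913 0.0564]
```

Call:
play_rows(commands=[26, -40, 0, -0.1, 40, 52, -80, 0, -0.2, 40, 78, -120, 0, -0.3, 40, 104, -160, 0, -0.4, 40, 130, -200, 0, -0.5, 40])

```text
clock: 0.6
ee_pos: [0.3703, 0.3754, 0.2451]
tcp_rot: [-1.363, -2.83, 0.0]
force: [1.0, 0.3, -0.4]
opening: 0.0397
gripper_force: 0.0
```

Call:
play_rows(commands=[26, -40, 0, -0.1, 40, 52, -80, 0, -0.2, 40, 78, -120, 0, -0.3, 40, 104, -160, 0, -0.4, 40, 130, -200, 0, -0.5, 40])

```text
clock: 1.1
ee_pos: [0.5004, 0.1753, 0.2452]
tcp_rot: [-2.021, -2.405, 0.0]
force: [0.6, 1.0, 0.1]
opening: 0.0402
gripper_force: 0.0
```

Call:
play_rows(commands=[25, -40, -10, -0.12, 40, 50, -82, -45, -0.24, 40, 50, -82, -90, -0.24, 40, 50, -82, -115, -0.24, 40, 50, -82, -115, -0.24, 40])

```text
clock: 1.6
ee_pos: [0.5469, 0.094, 0.1264]
tcp_rot: [-2.288, -2.146, 0.01]
force: [0.0, 0.5, 0.8]
opening: 0.0399
gripper_force: 0.0
```

Call:
play_rows(commands=[0, 0, -20, 0, 40, 0, 0, -40, 0, 40, 0, 0, -60, 0, 40, 0, 0, -77, 0, 40, 0, 0, -77, 0, 40])

```text
clock: 2.1
ee_pos: [0.5492, 0.0955, 0.0529]
tcp_rot: [-2.289, -2.151, 0.002]
force: [-0.1, -0.5, 0.2]
opening: 0.0401
gripper_force: 0.0
```

Call:
play_rows(commands=[0, 0, 0, 0, 0, 0, 0, 0, 0, 0, 0, 0, 0, 0, 0, 0, 0, 0, 0, 0, 0, 0, 0, 0, 0], grip_force=60)

```text
clock: 2.6
ee_pos: [0.5511, 0.0955, 0.055]
tcp_rot: [2.289, 2.149, 0.004]
force: [-0.1, 1.1, 7.2]
opening: 0.0076
gripper_force: 58.7
```

Call:
play_rows(commands=[0, 0, 0, 0, 30, 0, 0, -5, 0, 30, 0, 0, -10, 0, 0, 0, 0, -10, 0, 0, 0, 0, -10, 0, 0])

```text
clock: 3.1
ee_pos: [0.5493, 0.0951, 0.0425]
tcp_rot: [-2.29, -2.15, 0.002]
force: [1.5, 0.4, -8.3]
opening: 0.0082
gripper_force: 58.4
```

Call:
play_rows(commands=[-10, 0.6, 3, 0, 0, -30, 2, 5, 0, 0, -55, 3.5, 5, 0, 0, -80, 5, 5, 0, 0, -95, 6, 5, 0, 0])

```text
clock: 3.6
ee_pos: [0.452, 0.1017, 0.0445]
tcp_rot: [-2.289, -2.149, 0.002]
force: [30.1, -12.7, -53.1]
opening: 0.008
gripper_force: 57.9
```

Call:
play_rows(commands=[-4, 0.3, 0, 0, 0, -8, 0.5, 0, 0, 0, -8, 0.5, 0, 0, 0])

```text
clock: 3.9
ee_pos: [0.4521, 0.1017, 0.0468]
tcp_rot: [2.284, 2.147, 0.012]
force: [31.0, -5.2, -60.8]
opening: 0.0081
gripper_force: 57.7
```

Call:
play_rows(commands=[4, 0, -2, 0, 0, 4, 0, -2, 0, 40, 4, 0, -2, 0, 40, 4, 0, 40, 0, 40, 4, 0, 80, 0, 40])

```text
clock: 4.4
ee_pos: [0.4492, 0.1014, 0.1284]
tcp_rot: [-2.289, -2.149, 0.005]
force: [1.2, 0.6, 0.2]
opening: 0.0395
gripper_force: 0.0
```

Call:
play_rows(commands=[-10, 45, 40, 0, 40, -20, 90, 80, 0, 0, -30, 135, 100, 0, 0, -40, 180, 100, 0, 0, -40, 180, 100, 0, 0])

```text
clock: 4.9
ee_pos: [0.4101, 0.2854, 0.2302]
tcp_rot: [-2.288, -2.153, -0.006]
force: [0.6, -1.0, -0.6]
opening: 0.0003
gripper_force: 0.0
```

Run:
```python
from plant import r, viewer
import cv2,numpy as np
print(r.sense()['ee_pos'])
p,d=viewer.camera('top');np.save('pics/top1_d.npy',d);cv2.imwrite('pics/top1.png',p[:,:,::-1])
p,_=viewer.camera('scene');cv2.imwrite('pics/scene1.png',p[:,:,::-1])
a=cv2.imread('pics/top1.png')[110:225,150:330]
cv2.imwrite('pics/top1z.png',cv2.resize(a,None,fx=4,fy=4,interpolation=2))
```

```text
[0.41009587 0.28539501 0.23015709]
```

View pics/top1z.png

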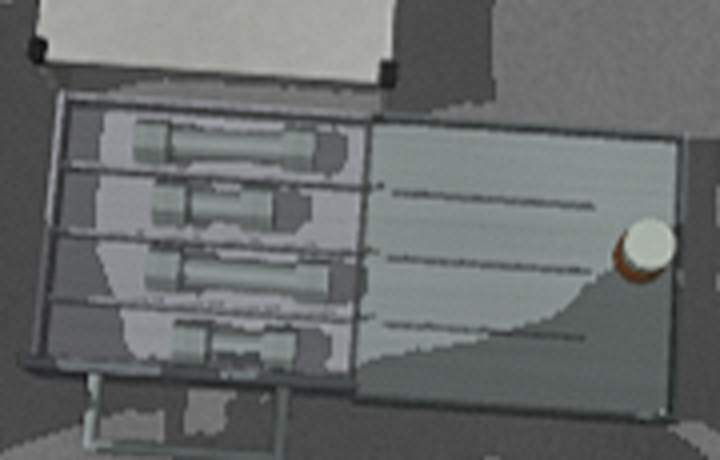

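The drawer is at its stop. Lane 4 holds a long column (crop 134–315, y 143) and lane 2 the other (147–328, y 270). Short columns are in lane 3 (152–270, y 203) and lane 1 (172–295, y 343).

Run:
```python
from h import *
np.set_printoptions(precision=4,suppress=True)
T=lambda x,y:(150+(x+.5)/4-.5,110+(y+.5)/4-.5)
d=np.load('pics/top1_d.npy')
th=-.064;X=np.array([np.cos(th),np.sin(th)]);Y=np.array([-X[1],X[0]])
D=np.array([.5914,.0896])
def md(p):q=p[:2]-D;return np.array([q@X,q@Y])*1e3
for n,p,z in[('L4 left',(134,142),.045),('L4 right',(316,148),.045),('L4 mid',(245,145),.046),('L2 left',(146,266),.045),('L2 right',(328,278),.045),('L2mid',(250,272),.046),
 ('S3',(210,205),.046),('S1',(235,345),.046),
 ('wall top far',(62,97),.05),('wall inner L2',(54,267),.05),('div34 L',(75,167),.04),('div34R',(375,187),.04),('div12L',(60,298),.04),('div12R',(360,318),.04),('handle',(93,446),.055),('handleR',(278,455),.055)]:
    w=at_z('top',*T(*p),z);print(n,w,md(w),'depth',at_depth('top',*T(*p),d))
```

```text
L4 left [0.6565 0.1386 0.045 ] [61.88  53.032] depth [0.6554 0.1379 0.0492]
L4 right [0.6532 0.0182 0.045 ] [ 66.229  -67.3474] depth [0.6596 0.019  0.0221]
L4 mid [0.6547 0.0651 0.046 ] [ 64.7041 -20.4354] depth [0.6552 0.0652 0.044 ]
L2 left [0.5729 0.1283 0.045 ] [-20.9585  37.3864] depth [0.5719 0.1275 0.0499]
L2 right [0.5655 0.0093 0.045 ] [-20.6926 -81.7461] depth [0.5682 0.0098 0.0314]
L2mid [0.569  0.0602 0.046 ] [-20.4342 -30.7374] depth [0.5694 0.0604 0.0443]
S3 [0.6138 0.0873 0.046 ] [22.4883 -0.8721] depth [0.6133 0.0871 0.0478]
S1 [0.5208 0.0691 0.046 ] [-69.1567 -24.9994] depth [0.5214 0.0694 0.042 ]
wall top far [0.6856 0.1863 0.05  ] [ 87.8159 102.4866] depth [0.6853 0.1861 0.0509]
wall inner L2 [0.5709 0.1872 0.05  ] [-26.7374  96.0782] depth [0.5756 0.1918 0.0269]
div34 L [0.6406 0.1779 0.04  ] [43.4528 91.2262] depth [0.6411 0.1782 0.0383]
div34R [ 0.6281 -0.021   0.04  ] [  43.7353 -108.0512] depth [ 0.6348 -0.021   0.0139]
div12L [0.5523 0.1845 0.04  ] [-45.1323  92.1906] depth [0.552  0.1842 0.0413]
div12R [ 0.54   -0.0117  0.04  ] [ -44.8342 -104.3548] depth [ 0.543  -0.0115  0.0227]
handle [0.454  0.1571 0.055 ] [-141.3876   58.5695] depth [0.4535 0.1561 0.0607]
handleR [0.4488 0.0396 0.055 ] [-139.0857  -58.9734] depth [0.4483 0.0393 0.0612]
```

Call:
play_rows(commands=[42, -21, 0, 0, 0, 84, -42, 0, 0, 0, 126, -63, 0, 0, 0, 168, -84, 0, 0, 0, 210, -105, 0, 0, 0])

```text
clock: 5.5
ee_pos: [0.6216, 0.1736, 0.2273]
tcp_rot: [-2.291, -2.149, 0.003]
force: [0.9, 0.8, -0.2]
opening: 0.0002
gripper_force: 0.0
```

Call:
play_rows(commands=[43, -19, -10, 0, 0, 43, -19, -55, 0, 0, 43, -19, -100, 0, 0, 43, -19, -140, 0, 0, 43, -19, -150, 0, 0])

```text
clock: 6.0
ee_pos: [0.6598, 0.1549, 0.0727]
tcp_rot: [-2.288, -2.146, 0.013]
force: [-0.7, -0.2, 0.3]
opening: 0.0004
gripper_force: 0.0
```

Call:
play_rows(commands=[0, 0, -5, 0, 0, 0, 0, -5, 0, 0, 0, 0, -5, 0, 0])

```text
clock: 6.3
ee_pos: [0.6651, 0.1578, 0.0755]
tcp_rot: [2.289, 2.149, 0.004]
force: [-0.7, 0.0, 1.6]
opening: -0.0003
gripper_force: 0.0
```

Call:
play_rows(commands=[0, 3, 0, 0, 0, 0, 3, -12, 0, 0, 0, 3, -24, 0, 0, 0, 3, -24, 0, 0])

```text
clock: 6.7
ee_pos: [0.6622, 0.1604, 0.0469]
tcp_rot: [-2.289, -2.149, 0.005]
force: [-0.4, -0.1, -0.1]
opening: -0.0001
gripper_force: 0.0
```

Call:
play_rows(commands=[-0.5, -8, 0, 0, 0, -1.5, -22, 0, 0, 0, -2.5, -40, 0, 0, 0, -4, -60, 0, 0, 0, -5, -80, 0, 0, 0])

```text
clock: 7.2
ee_pos: [0.6587, 0.0785, 0.0496]
tcp_rot: [2.291, 2.15, 0.0]
force: [0.2, 0.7, -0.1]
opening: 0.0001
gripper_force: 0.6
```

Call:
play_rows(commands=[-1.3, -20, 0, 0, 0, -2.6, -40, 0, 0, 0, -4, -60, 0, 0, 0, -5, -80, 0, 0, 0, -6, -95, 0, 0, 0])

```text
clock: 7.7
ee_pos: [0.6525, -0.0167, 0.0494]
tcp_rot: [2.292, 2.149, -0.0]
force: [-0.4, 0.7, -0.6]
opening: 0.0002
gripper_force: 0.6
```

Call:
play_rows(commands=[-0.6, -9, 0, 0, 0, -1, -16, 0, 0, 0, -1, -16, 0, 0, 0, -1, -6, 10, 0, 0, -1, -6, 40, 0, 0])

```text
clock: 8.2
ee_pos: [0.6498, -0.0185, 0.0875]
tcp_rot: [-2.286, -2.149, 0.005]
force: [-0.1, 0.3, -0.5]
opening: -0.0001
gripper_force: 0.0
```

Call:
play_rows(commands=[-18, 42, 10, 0, 0, -36, 84, 10, 0, 0, -54, 126, 10, 0, 0, -70, 164, 10, 0, 0, -78, 182, 10, 0, 0])

```text
clock: 8.7
ee_pos: [0.5721, 0.1658, 0.1001]
tcp_rot: [-2.287, -2.154, -0.001]
force: [-0.8, -0.9, 1.0]
opening: 0.0001
gripper_force: 0.0
```

Call:
play_rows(commands=[0, 0, 0, 0, 0, 0, 0, -25, 0, 0, 0, 0, -45, 0, 0, 0, 0, -50, 0, 0, 0, 0, -50, 0, 0])

```text
clock: 9.2
ee_pos: [0.5736, 0.1615, 0.049]
tcp_rot: [-2.29, -2.15, 0.002]
force: [0.2, 0.3, -0.1]
opening: 0.0002
gripper_force: 0.0
```

Run:
```python
from plant import r, viewer
import cv2
s=r.sense();print(s['ee_pos'],s['force'])
p,d=viewer.camera('top')
a=p[110:225,150:330,::-1]
cv2.imwrite('pics/top2z.png',cv2.resize(a,None,fx=4,fy=4,interpolation=2))
```

```text
[0.5735574  0.16146949 0.04896099] [ 0.17586613  0.34243574 -0.09085444]
```

View pics/top2z.png

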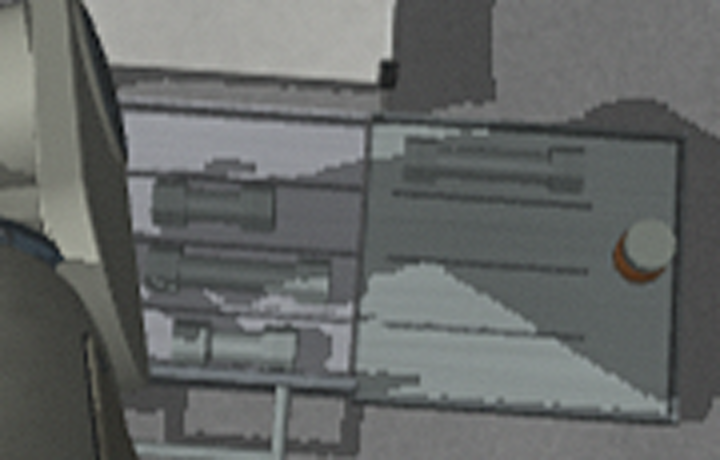

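The lane-4 column lies in the tray (405–583, 165), the drawer hasn't moved, and the shorts are still in place. Next I'll push the lane-2 column.

Call:
play_rows(commands=[-0.5, -8, 0, 0, 0, -1.5, -22, 0, 0, 0, -2.5, -40, 0, 0, 0, -4, -60, 0, 0, 0, -5, -80, 0, 0, 0])

```text
clock: 9.75
ee_pos: [0.569, 0.0799, 0.0499]
tcp_rot: [2.291, 2.149, 0.002]
force: [0.5, 2.5, 1.8]
opening: 0.0003
gripper_force: 1.4
```

Call:
play_rows(commands=[-1.3, -20, 0, 0, 0, -2.6, -40, 0, 0, 0, -4, -60, 0, 0, 0, -5, -78, 0, 0, 0, -6, -90, 0, 0, 0])

```text
clock: 10.25
ee_pos: [0.5624, -0.0107, 0.0497]
tcp_rot: [2.292, 2.148, 0.0]
force: [0.0, 2.4, 1.5]
opening: -0.0001
gripper_force: 1.0
```

Call:
play_rows(commands=[-0.5, -7, 0, 0, 0, -0.8, -12, 0, 0, 0, -0.8, -12, 0, 0, 0, -1, 0, 10, 0, 0, -1, 0, 60, 0, 0])

```text
clock: 10.75
ee_pos: [0.5582, -0.0066, 0.1059]
tcp_rot: [-2.285, -2.147, 0.01]
force: [0.8, -0.4, -0.2]
opening: 0.0002
gripper_force: 0.0
```

Call:
play_rows(commands=[-30, 22, 10, 0, 0, -65, 48, 10, 0, 0, -100, 75, 10, 0, 0, -135, 100, 10, 0, 0, -150, 112, 10, 0, 0])

```text
clock: 11.25
ee_pos: [0.4081, 0.1056, 0.1195]
tcp_rot: [-2.287, -2.152, 0.003]
force: [-0.2, 0.3, 0.1]
opening: 0.0004
gripper_force: 0.0
```

Run:
```python
from plant import r, viewer
import cv2
s=r.sense();print(s['ee_pos'],s['force'])
p,d=viewer.camera('scene')
a=p[170:275,160:360,::-1]
cv2.imwrite('pics/sc3z.png',cv2.resize(a,None,fx=4,fy=4,interpolation=2))
```

```text
[0.40808136 0.10555698 0.11951872] [-0.16384008  0.2962087   0.09566093]
```

View pics/sc3z.png

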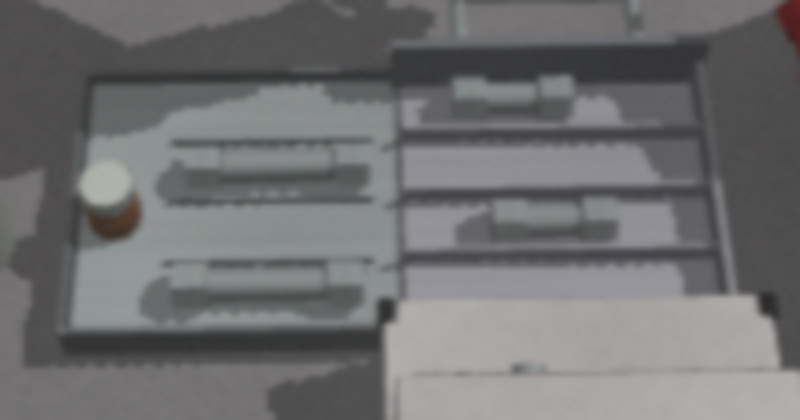

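Both long columns lie in the tray, at about (265,165) and (265,285), well clear of its open edge, and both shorts are in the drawer. Now I'll shut the drawer.

Call:
play_rows(commands=[0, 0, -25, 0, 0, 0, 0, -50, 0, 0, 0, 0, -68, 0, 0, 5, -0.3, -68, 0, 0, 12, -0.8, -68, 0, 0])

```text
clock: 11.8
ee_pos: [0.4243, 0.1033, 0.0517]
tcp_rot: [-2.289, -2.151, 0.001]
force: [0.3, 0.3, -0.3]
opening: 0.0001
gripper_force: 0.0
```

Call:
play_rows(commands=[10, -0.6, 0, 0, 0, 25, -1.6, 0, 0, 0, 45, -2.9, 0, 0, 0, 65, -4.2, 0, 0, 0, 85, -5.4, 0, 0, 0])

```text
clock: 12.3
ee_pos: [0.5102, 0.0973, 0.0521]
tcp_rot: [-2.29, -2.15, -0.0]
force: [-4.0, 1.3, 1.4]
opening: -0.0001
gripper_force: 1.9
```

Call:
play_rows(commands=[20, -1.3, 0, 0, 0, 40, -2.6, 0, 0, 0, 60, -3.8, 0, 0, 0, 78, -5, 0, 0, 0, 92, -5.9, 0, 0, 0])

```text
clock: 12.8
ee_pos: [0.6026, 0.0912, 0.0521]
tcp_rot: [2.291, 2.15, 0.001]
force: [-3.5, 1.4, -0.5]
opening: -0.0001
gripper_force: 1.7
```

Call:
play_rows(commands=[6, -0.4, 0, 0, 0, 12, -0.8, 0, 0, 0, 16, -1, 0, 0, 0, 20, -1.3, 0, 0, 0, 20, -1.3, 0, 0, 0])

```text
clock: 13.3
ee_pos: [0.6214, 0.0903, 0.0514]
tcp_rot: [2.29, 2.15, 0.001]
force: [0.6, 0.3, -0.2]
opening: -0.0001
gripper_force: 0.0
```

Call:
play_rows(commands=[2, -0.1, 0, 0, 0, 4, -0.2, 0, 0, 0, 6, -0.4, 0, 0, 0])

```text
clock: 13.6
ee_pos: [0.6238, 0.09, 0.051]
tcp_rot: [-2.287, -2.147, 0.008]
force: [-18.6, 3.4, 15.4]
opening: 0.0002
gripper_force: 9.4
```

Firm resistance means the drawer is at its shut stop. I'll back away and check.

Call:
play_rows(commands=[-15, 1, 0, 0, 0, -40, 2.5, 0, 0, 0, -80, 5, 20, 0, 0, -120, 25, 60, 0, 0, -150, 60, 90, 0, 0])

```text
clock: 14.1
ee_pos: [0.4834, 0.1406, 0.1337]
tcp_rot: [-2.292, -2.148, 0.001]
force: [0.1, 1.1, -0.2]
opening: -0.0
gripper_force: 0.0
```

Call:
play_rows(commands=[-10, 40, 20, 0, 0, -20, 80, 40, 0, 0, -30, 110, 50, 0, 0, -30, 110, 50, 0, 0])

```text
clock: 14.5
ee_pos: [0.4555, 0.2551, 0.1852]
tcp_rot: [2.287, 2.154, 0.008]
force: [0.2, -1.3, 0.2]
opening: -0.0001
gripper_force: 0.0
```

Run:
```python
from plant import r, viewer
import cv2
s=r.sense();print(s['ee_pos'],s['force'])
p,d=viewer.camera('top')
a=p[60:240,80:400,::-1]
cv2.imwrite('pics/top4z.png',cv2.resize(a,None,fx=2.5,fy=2.5,interpolation=2))
```

```text
[0.45547526 0.25506607 0.18516605] [ 0.15194169 -1.34265012  0.15684329]
```

View pics/top4z.png

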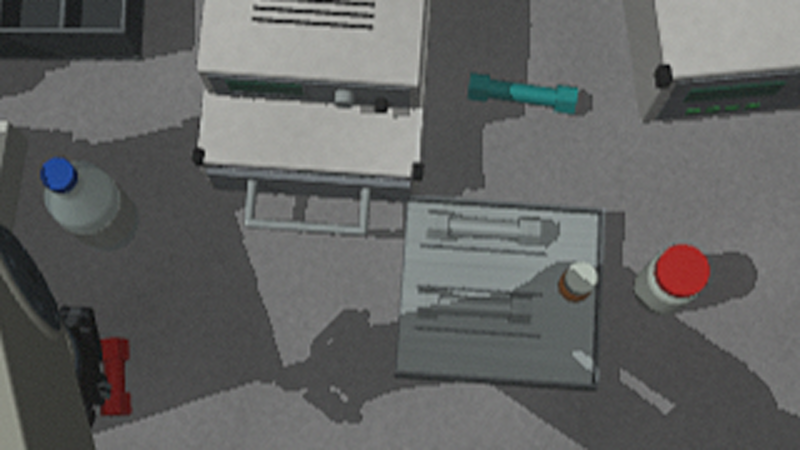

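The drawer is shut with its handle at (306,226). Both long columns lie in the tray, and the jar, bottle and pot are undisturbed. One numeric check of the handle, then I'll hand in.

Run:
```python
from h import *
from plant import workorder
p=at_z('top',80+306.5/2.5-.5,60+226.5/2.5-.5,.055);print(p)
if p[0]>.632: print(workorder.sign_off())
```

```text
[0.64054589 0.08705636 0.055     ]
the job is handed in; nothing more can be done
None
```

The job is handed in: by the last camera check the drawer is shut, both long columns lie in the tray, and the jar, bottle and pot are undisturbed; the beaker and the short columns inside the closed drawer were out of that view, and the system gave no verdict.

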